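# Set a clock bushing with the spring-impact setter

### The arm

A 6-joint arm with a two-finger parallel gripper is mounted at the origin on the work surface; the furniture and walls round the work are solid. World frame = base frame: x ahead of the robot, y to its left, z up, the work surface at z = 0. Lengths are in m, angles in rad, forces in N, time in s.
With the tool pointing down it reaches from about 0.35 to 0.85 m from the base axis. Payload 8.1 kg.
Tool frame: the origin (TCP) lies on the centre line of the jaws, within the pads' length; the fingertips stand robot.tip_extent ahead of it and the grasp point (between the pads) lies 11 mm behind it (robot.tip_extent is the distance from the TCP to the fingertips, in m); y points along the fingers, z is the direction in which the jaws open and shut, and the axes are right-handed (so a half turn about y gives the same grasp; the last joint's range is limited). The gripper opens to 93 mm and grips with 3 to 60 N. Pads are 15 mm wide; open, the fingers measure 128 mm over their backs; the gripper's body (75 mm by 188 mm) begins 65 mm behind the grasp point.
Start: joints at [-0.085, 0.13, 1.488, -0, 1.523, -0.085], TCP at [0.6, 0, 0.227] pointing down, gripper open.
Joint ranges: [-2.96, 2.96], [-0.89, 2.26], [0.02, 2.5], [-1.34, 4.48], [0, 2.73], [-2.66, 2.66]. Speed limits (rad/s): [2.39, 2.39, 2.79, 3.14, 3.14, 3.14].

### API

Orientations are given as a rotation vector (axis times angle).
In Python, from plant import monitor, optics, robot gives the robot as it stands.
- The arm moves only by the shell command python3 -m inch 'ROWS' [OPENING] [FORCE]. ROWS is JSON, a list that holds one entry, the list of rows, each a list of 6 numbers: the shift along the tool's x, y, z in mm, then the turn, a rotation vector about the tool's x, y, z in rad. A call has 1 to 8 rows; each row shifts and turns the commanded pose from where the row before left it, along the tool's axes as they then stand; what a row does not reach is not made up. A row lasts 1/8 s, in which the tool goes at most 62.5 mm and 10.7 degrees, less where a joint would pass 70% of its speed; a pose out of reach is approached as far as the arm can. A call is refused whole if a number of a shift passes 62.5 or a number of a turn 0.188, either way. A call with a gripper value outside its range is refused whole. OPENING is the finger opening in mm, from 0 to 93, set as the call begins (- or left out, the last holds). The fingers move at their own pace and stop on an object; FORCE is the grip in N (left out, the last holds). Time passes only in rows, so rows that do not move let the fingers close. It gives the time, the measured TCP pose, the force and the opening at its end, in the units of the state.
- monitor.read_state(): the state, without advancing time (a new reading comes with each control period).
- optics.read_camera(name): name is "scene" or "side" or "wrist"; returns a dict with "image" (480x640x3 uint8, blue, green, red), "fx", "fy", "cx", "cy" (pixels), "rvec" (rotation vector, rad) and "tvec" (3), from world to camera coordinates, as OpenCV has them. Camera axes: x right, y down, z forward; pixel columns grow to the right and rows downward; lengths in m; the calibration is good to about 2 mm. The wrist camera is an equidistant fisheye: a pixel r from the principal point sees the ray r / f radians off the axis. A picture is of the moment at which its call begins. There is no depth.
- robot.close_job(): hands the job in, once; it reports no verdict.
The state is a dict: "t": time; "q": joint angles; "dq": joint speeds; "joint_torque": joint torques, N m; "tool_pos": TCP position; "orientation": TCP orientation; "force": force on the tool from outside, world axes, zero at the start; "wrist_torque": the same for the moment, N m; "opening": finger opening in m.
Only numpy, scipy, OpenCV 4.12 (cv2) and the standard library are available. Lean on these libraries where they do the work, as an engineer would, in place of code of your own. Each camera call takes 0.05 s, during which the arm holds its last target.

### The job

Drive the brass bushing down into the birch disc with the bench spring setter, leaving the things around it where they are. Push the nest slide fully home under the striker, then draw the striker up by its knob until you feel its sear catch and let go, so that it hangs cocked (a hidden collar sets the stroke, so feel for it and do not haul hard against the rubber buffer just beyond). Then press the trip lever to fire it, and let the lever come up again.

Things in the scene. Friction and masses are not known exactly. Their poses are not given: they have to be found in the camera images.
- rig: The spring setter: a small grey C-frame hand press fixed to the bench, base 220 x 130 x 16 mm, 209 mm high at rest, open at the front, with a column at the back that rises to 149 mm. Origin on the bench under the base; x points from the open front to the column, y to the trip lever's side, z up. The striker axis is upright at x = 30 mm, y = 0.
- barrel: The press's dark barrel, 36 mm across, round the striker axis from 61 to 150 mm above the bench, with a knurled cap 41 mm across to 162 mm; holds spring, sear and buffer out of sight. Fixed to the rig, same origin and axes as the rig (so its origin is not on the barrel's axis).
- nest (a joint): Travel of the nest slide, m: 0 = out at the front (as found), 0.060 = fully home against its stop, nest centre under the striker. Moves along the rig's +x and drags with about 2.5 N; stays where it is left.
- nest_post (a point): Middle of the upright round steel post by which the nest slide is pushed: 17 to 19 mm across and 40 mm tall, this point 20 mm below its top and 50 mm above the bench. It stands at the front end of the slide, 74 mm in front of the nest centre, with nothing beside or in front of it.
- knob (a point): Centre of the striker's black pull knob, 32 mm across and 28 mm tall, upright axis, on top of the press; 195 mm above the bench at rest. Below it are 15 mm of bare rod, then the barrel cap. Free all round and above.
- striker (a joint): Draw of the striker, m: 0 (within 3 mm) at rest, grows upward. Its spring pulls back 0.37 N per mm, plus 1 N friction and up to 3 N while it lifts the sear. Hidden catch: between 23 and 44 mm, different every time. The sear snaps in only when drawn about 2 mm above the catch; from 3 mm above it a rubber buffer adds 4 N per mm. A pull of 20 N always reaches the buffer; over 25 N is too hard.
- trip_pad (a point): Centre of the top face of the trip lever's dark square pad, 24 x 24 mm, on the rig's +y side, 90 mm from the striker axis, 104 mm above the bench. Pressed down, it swings about a pin 69 mm nearer the striker axis, with 4 to 7 N if cocked (1 N if not); the sear lets go after 8 to 14 mm, the lever stops at 16 mm and springs up again. It does not move while the striker is drawn.
- trip (a joint): Angle of the trip lever, rad: 0 = up, 0.23 = fully down.
- disc_centre (a point): Centre of the loose birch disc, 68 mm across and 10 mm thick, that lies flat in the nest slide's round recess (6 mm deep); 29 mm above the bench.
- bush (a joint): How far the flanged brass bushing in the middle of the disc has been driven, m: 0 = standing 3.5 mm proud (as found), 0.0035 = its 16 mm flange seated on the disc.
- striker_tip (a point): Centre of the lower tip of the moving striker, 42 mm above the bench at rest, 3 mm over the bushing. Let down about 3 mm from the buffer, the cocked striker rests on the sear and its pull on the hand is gone; if it is still pulling, the sear has not caught. Fired, it drops below 0, strikes and springs back to 0.
- clock_movement: Bystander: black square clock movement, 56 x 56 x 33 mm, shaft up; origin under its centre.
- bush_tub: Bystander: purple screw tub, 67 mm across, 50 mm tall; origin under its centre.
- blank_disc: Bystander: spare birch disc without bushing, 68 mm across, 10 mm thick, flat on the bench; origin under its centre.
- tape_roll: Bystander: roll of masking tape lying flat, 104 mm across, 24 mm tall; origin under its centre.
Things that resemble listed ones, but are neither listed nor needed, are in the scene too. What is shaped like the part that bears disc_centre but blue or red is not meant.

How it is judged:
By the outcome, as a careful person would: the job done as asked, in the order asked, and still so for the second after the job is handed in, with the robot touching nothing.
It also fails if it takes over 67 s, if anything falls off the work surface, if the arm or the gripper's body presses on something with over 40 N, if the wrist force passes 120 N, or if a joint passes its speed limit or range.

## Working session

There is one attempt and no reset: what is moved stays moved. The work goes in short steps, Python scripts to look and compute and a shell command to move; the robot and the scene stay as the last step left them, time stands still between calls to the robot, and variables do not carry over. Pictures are saved under pics/ and viewed, and the job is handed in when it is done.

```bash
ls; mkdir -p pics; python3 - <<'E'
from plant import monitor, optics, robot
import cv2
print(robot.tip_extent, monitor.read_state())
for n in ["scene","side","wrist"]:
    c=optics.read_camera(n); cv2.imwrite(f"pics/{n}0.png",c["image"]); print(n,{k:v for k,v in c.items() if k!="image"})
E
```

```text
pics
0.008 {'t': 0.0, 'q': array([-8.54046004e-02,  1.31145646e-01,  1.48924680e+00,  4.30559628e-06,
        1.52301204e+00, -8.53909024e-02]), 'dq': array([-0.00015438, -0.00026566, -0.00035196, -0.00153243, -0.00079671,
        0.00028502]), 'joint_torque': array([-1.61290725e-03, -5.59853125e+01, -4.91755986e+01,  7.67333270e-02,
        3.59135563e-02, -2.97389461e-04]), 'tool_pos': array([5.99454132e-01, 6.79100499e-05, 2.25614546e-01]), 'orientation': array([-1.21040499,  1.21061389, -1.20823896]), 'force': array([ 0.25506515,  0.22945083, -1.15992589]), 'wrist_torque': array([ 0.02895722, -0.04039149, -0.02383754]), 'opening': 0.09282870533345867}
scene {'fx': 446.5742947787664, 'fy': 446.5742947787664, 'cx': 325.51630340358815, 'cy': 240.5004301005239, 'rvec': array([ 0.74256303, -2.25777302,  1.52479564]), 'tvec': array([0.45725052, 0.24236132, 0.99982522])}
side {'fx': 543.479322223484, 'fy': 543.479322223484, 'cx': 322.3993966084656, 'cy': 239.00801383182093, 'rvec': array([ 1.91775563, -1.35710758,  0.6627749 ]), 'tvec': array([-0.09689734,  0.43937643,  1.07032198])}
wrist {'fx': 371.64829954431775, 'fy': 371.64829954431775, 'cx': 319.40747746274224, 'cy': 239.02580588066155, 'rvec': array([-2.89576316e+00, -1.56820701e-03,  3.31306634e-03]), 'tvec': array([-0.59883502, -0.02887832,  0.39076638])}
```

View pics/scene0.png

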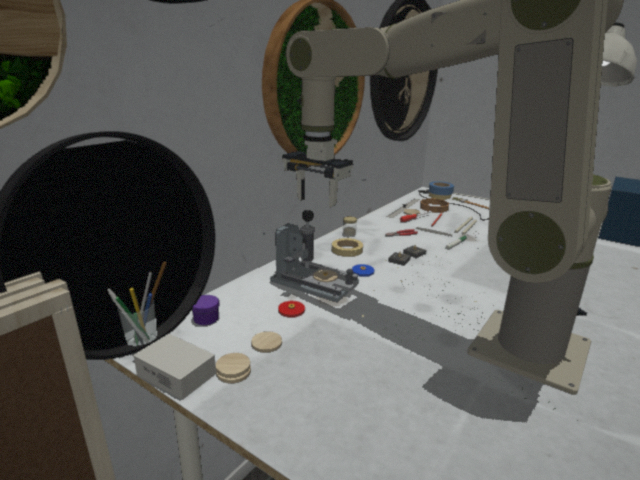

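View pics/side0.png

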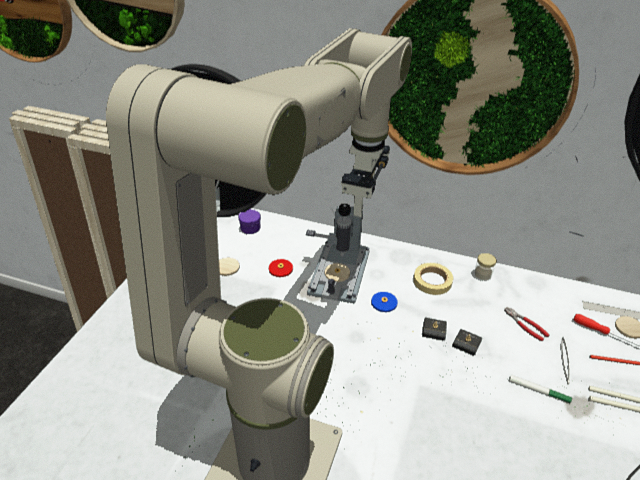

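View pics/wrist0.png

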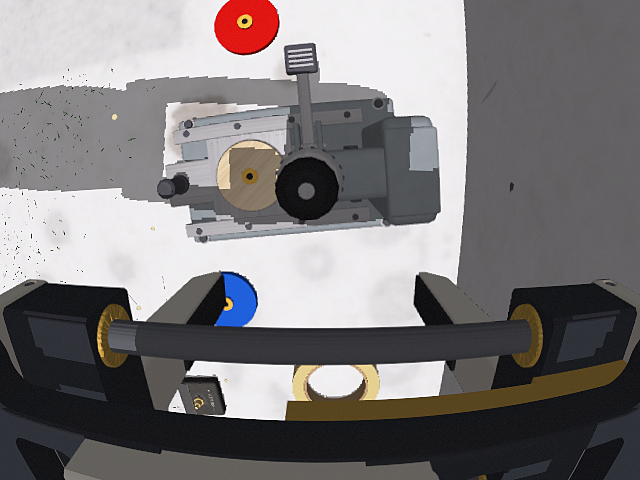

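The wrist view shows the knob top at about (306,190), the disc at (250,176), the post top at (167,188) and the pad at (301,60). The rig's +x runs roughly along world +x.

```bash
cat > h.py <<'E'
import numpy as np, cv2
from scipy.spatial.transform import Rotation as R
from plant import monitor, optics, robot
def ray(c,u,v,fish):
    x,y=(u-c["cx"])/c["fx"],(v-c["cy"])/c["fy"]
    if fish:
        r=np.hypot(x,y); d=np.array([x/r*np.sin(r),y/r*np.sin(r),np.cos(r)]) if r>0 else np.array([0,0,1.])
    else: d=np.array([x,y,1.])
    M=cv2.Rodrigues(np.array(c["rvec"]))[0]
    return -M.T@c["tvec"], M.T@d
def plane(c,u,v,z,fish=True):
    o,d=ray(c,u,v,fish); return o+d*(z-o[2])/d[2]
def proj(c,p,fish):
    M=cv2.Rodrigues(np.array(c["rvec"]))[0]; q=M@np.array(p)+c["tvec"]
    if fish:
        th=np.arctan2(np.hypot(q[0],q[1]),q[2]); n=q[:2]/np.hypot(q[0],q[1])*th
    else: n=q[:2]/q[2]
    return n[0]*c["fx"]+c["cx"],n[1]*c["fy"]+c["cy"]
def tool():
    s=monitor.read_state(); return s,R.from_rotvec(s["orientation"]).as_matrix()
E
python3 - <<'E'
from h import *
c=optics.read_camera("wrist"); im=c["image"]
cv2.imwrite("pics/w1.png",cv2.resize(im[20:260,140:460],(800,600),interpolation=cv2.INTER_CUBIC))
s,M=tool(); print(M.round(3), s["tool_pos"])
for n,u,v,z in [("knob",306,190,.209),("disc",250,176,.034),("post",167,188,.070),("pad",300,58,.104)]:
    print(n,plane(c,u,v,z).round(4))
# knob boss, brass mask
hsv=cv2.cvtColor(im,cv2.COLOR_BGR2HSV)
m=cv2.inRange(im,(0,0,0),(40,40,40))
for name,m in [("dark",m)]:
    cs,_=cv2.findContours(m,cv2.RETR_EXTERNAL,cv2.CHAIN_APPROX_NONE)
    for k in cs:
        if cv2.contourArea(k)>80 : print(name,cv2.contourArea(k),cv2.minEnclosingCircle(k),cv2.boundingRect(k))
E
```

```text
[[-0.    -0.001  1.   ]
 [-1.     0.    -0.   ]
 [-0.    -1.    -0.001]] [5.99665082e-01 4.19744354e-05 2.25977564e-01]
knob [0.593  0.0474 0.209 ]
disc [0.5328 0.0414 0.034 ]
post [0.462  0.0357 0.07  ]
pad [0.5846 0.1368 0.104 ]
dark 1186.5 ((40.0, 459.0), 31.241098403930664) (16, 438, 49, 42)
dark 185.5 ((204.0, 394.5), 25.92788314819336) (182, 377, 44, 35)
dark 8462.0 ((563.0, 348.0), 82.36514282226562) (491, 283, 146, 106)
dark 43020.0 ((319.44696044921875, 367.5982360839844), 321.2940673828125) (0, 283, 640, 197)
dark 917.0 ((434.5, 300.0), 30.3027400970459) (414, 276, 40, 51)
dark 924.0 ((204.0, 300.0), 30.000099182128906) (186, 276, 42, 51)
dark 142.0 ((178.78260803222656, 184.3478240966797), 9.442995071411133) (171, 177, 18, 17)
dark 3012.0 ((306.62261962890625, 188.40805053710938), 31.92845344543457) (275, 157, 64, 64)
```

View pics/w1.png

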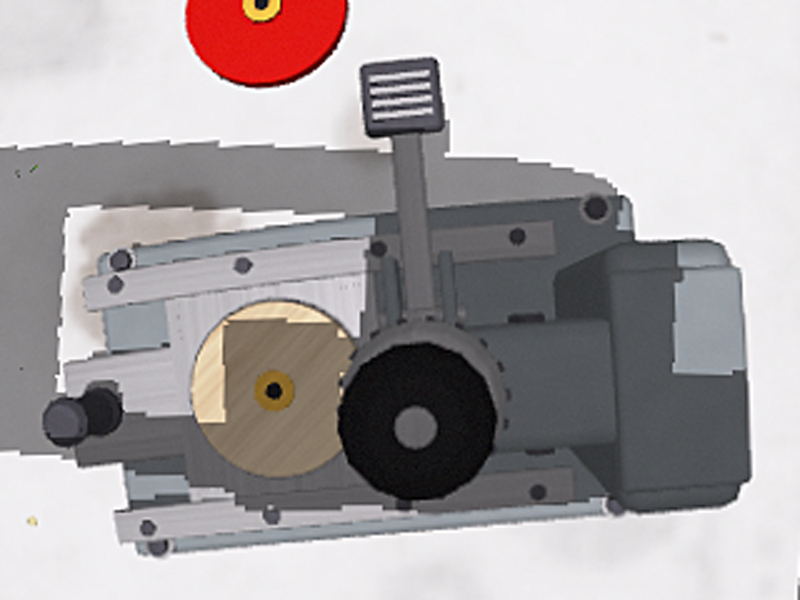

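```bash
python3 -m inch '[[[-11,0,-60,0,0,0],[-11,0,-60,0,0,0],[-11,0,-60,0,0,0],[0,0,0,0,-0.185,0],[0,0,0,0,-0.185,0],[0,0,0,0,-0.185,0],[0,0,0,0,-0.185,0],[0,0,0,0,-0.185,0]]]' 0 20
python3 -m inch '[[[0,0,0,0,-0.185,0],[0,0,0,0,-0.185,0],[0,0,0,0,-0.185,0],[0,0,0,0,-0.185,0],[0,0,0,0,0,0]]]'
cat > p.py <<'E'
from h import *
s,M=tool(); print(s["t"],s["tool_pos"].round(4),s["force"].round(2),s["opening"].round(4)); print(M.round(3))
E
python3 p.py
python3 - <<'E'
from h import *
c=optics.read_camera("wrist");cv2.imwrite("pics/w2.png",c["image"])
c=optics.read_camera("scene");cv2.imwrite("pics/s2.png",c["image"][150:330,220:440].repeat(3,0).repeat(3,1))
E
```

```text
t: 1.2
tool_pos: [0.4199, 0.033, 0.2265]
orientation: [-1.512, 0.501, -0.501]
force: [0.5, 1.2, 1.2]
opening: 0.0176
t: 1.82
tool_pos: [0.4199, 0.033, 0.2265]
orientation: [-1.57, -0.073, 0.073]
force: [-0.4, 0.1, -0.5]
opening: 0.0003Traceback (most recent call last):
  File "p.py", line 2, in <module>
    s,M=tool(); print(s["t"],s["tool_pos"].round(4),s["force"].round(2),s["opening"].round(4)); print(M.round(3))
                                                                        ^^^^^^^^^^^^^^^^^^
AttributeError: 'float' object has no attribute 'round'
```

View pics/w2.png

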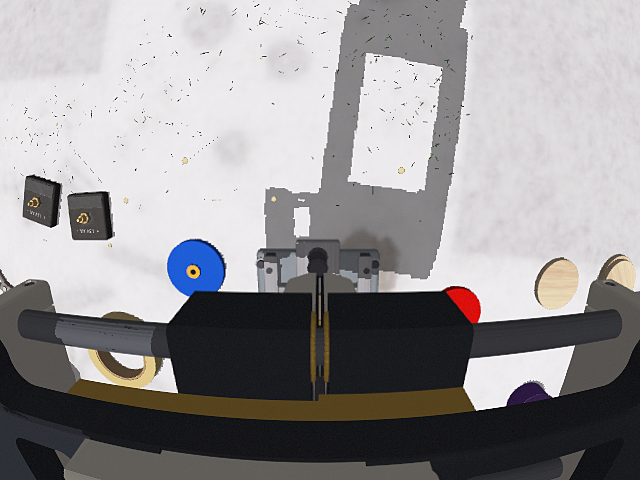

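View pics/s2.png

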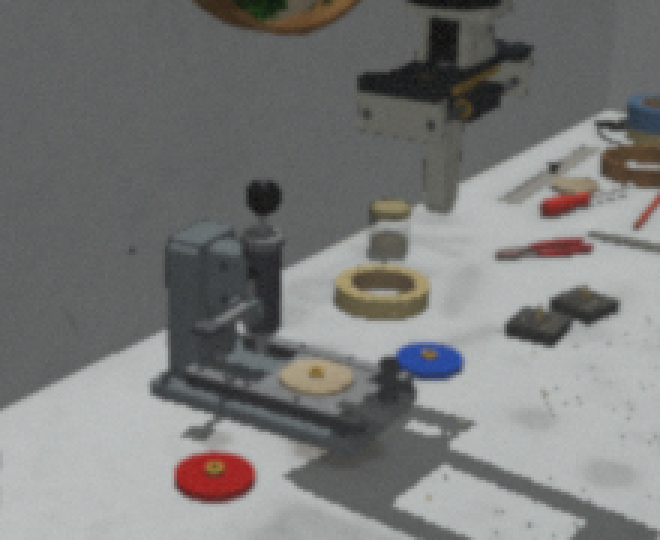

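The wrist view from the front puts the post top at about (317,257), in line with the closed fingers. The scene view shows a clear approach.

```bash
sed -i 's/s\["opening"\].round(4)/round(s["opening"],4)/' p.py; python3 p.py
python3 - <<'E'
from h import *
c=optics.read_camera("wrist"); im=c["image"]
cv2.imwrite("pics/w3.png",cv2.resize(im[220:320,240:400],(800,500),interpolation=cv2.INTER_CUBIC))
print(plane(c,317,257,.07), proj(c,[.461,.0355,.07],True))
E
```

```text
1.925 [0.4199 0.033  0.2265] [ 0.74  0.31 -1.12] 0.0005
[[ 0.996 -0.    -0.09 ]
 [ 0.09  -0.     0.996]
 [-0.    -1.     0.   ]]
[0.44826479 0.03399085 0.07      ] (np.float64(317.41936349095533), np.float64(270.6692512120388))
```

View pics/w3.png

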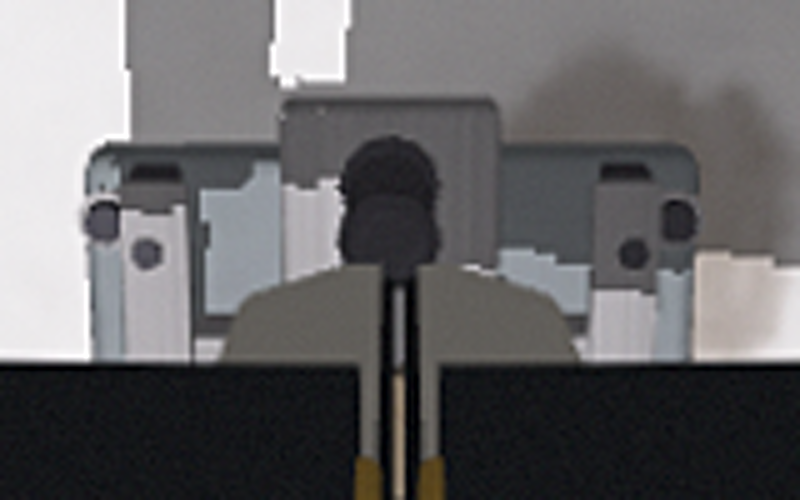

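```bash
python3 -m inch '[[[0,58,0,0,0,0],[0,58,0,0,0,0],[0,58,0,0,0,0],[0,0,0,0,0,0]]]'
python3 -m inch '[[[20,0,0,0,0,0],[10,0,0,0,0,0],[10,0,0,0,0,0],[10,0,0,0,0,0],[0,0,0,0,0,0]]]'
python3 -m inch '[[[10,0,0,0,0,0],[5,0,0,0,0,0],[5,0,0,0,0,0],[0,0,0,0,0,0]]]'
```

```text
t: 2.48
tool_pos: [0.4154, 0.0332, 0.0483]
orientation: [-1.569, -0.064, 0.08]
force: [0.1, -0.1, 0.8]
opening: 0.0001
t: 3.1
tool_pos: [0.471, 0.0378, 0.0533]
orientation: [-1.569, -0.075, 0.072]
force: [-0.4, 0.1, 0.4]
opening: 0.0002
t: 3.6
tool_pos: [0.4903, 0.0396, 0.0526]
orientation: [-1.569, -0.075, 0.073]
force: [0.0, -0.6, 0.1]
opening: 0.0006
```

```bash
python3 - <<'E'
from h import *
c=optics.read_camera("wrist");cv2.imwrite("pics/w4.png",cv2.resize(c["image"][180:330,220:420],(800,600)))
c=optics.read_camera("scene");cv2.imwrite("pics/s4.png",cv2.resize(c["image"][200:310,250:390],(763,600)))
E
```

```text
(no output)
```

View pics/w4.png

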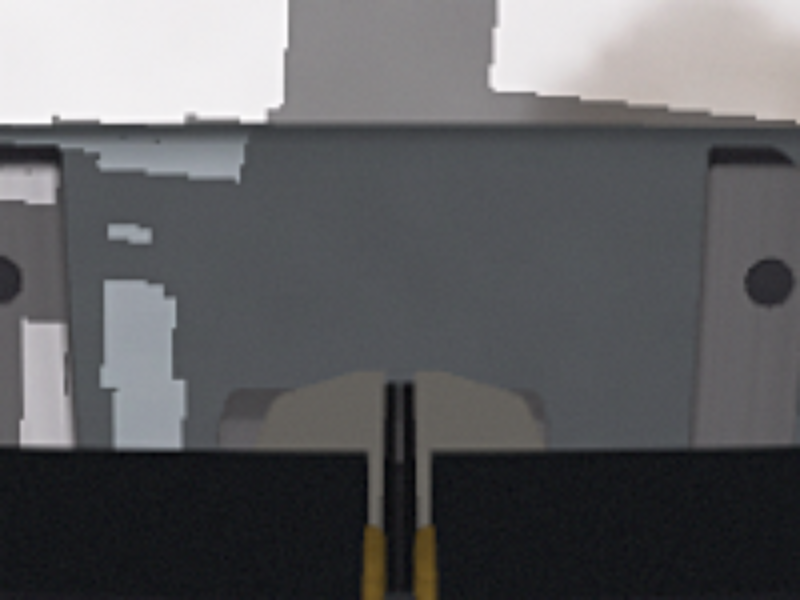

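View pics/s4.png

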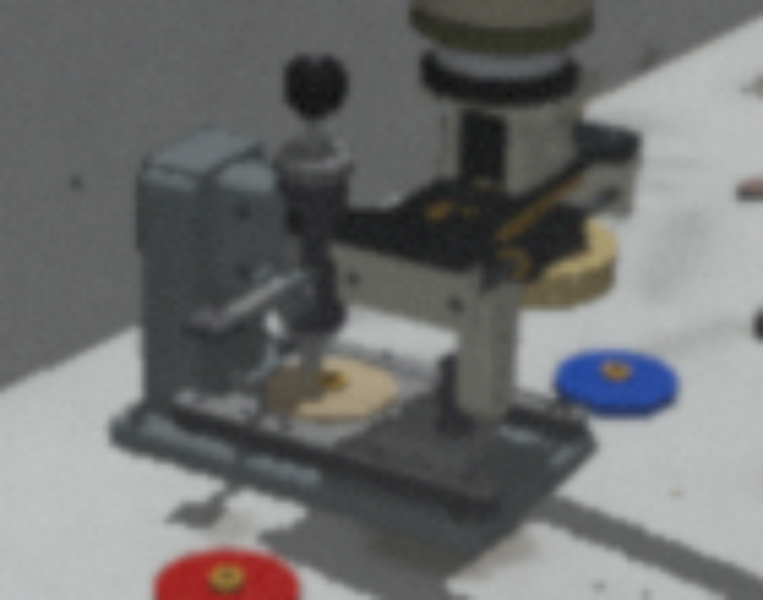

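The slide is moving with the fingers and the bushing is nearly under the striker. I'll go on in small steps, watching the force.

```bash
python3 -m inch '[[[4,0,0,0,0,0],[3,0,0,0,0,0],[0,0,0,0,0,0]]]'
python3 -m inch '[[[2,0,0,0,0,0],[2,0,0,0,0,0],[0,0,0,0,0,0]]]'
python3 -m inch '[[[1,0,0,0,0,0],[1,0,0,0,0,0],[0,0,0,0,0,0]]]'
```

```text
t: 4.08
tool_pos: [0.497, 0.0403, 0.0526]
orientation: [-1.569, -0.074, 0.074]
force: [-0.6, 0.4, -1.9]
opening: 0.0002
t: 4.45
tool_pos: [0.5008, 0.0407, 0.0526]
orientation: [-1.57, -0.074, 0.074]
force: [-1.8, 0.4, -0.2]
opening: 0.0004
t: 4.82
tool_pos: [0.5018, 0.0407, 0.0525]
orientation: [-1.57, -0.072, 0.076]
force: [-6.2, -0.4, 4.1]
opening: 0.0005
```

```bash
python3 -m inch '[[[1,0,0,0,0,0],[1,0,0,0,0,0],[0,0,0,0,0,0]]]'
```

```text
t: 5.2
tool_pos: [0.502, 0.0407, 0.0523]
orientation: [-1.57, -0.069, 0.079]
force: [-16.4, -2.4, 13.0]
opening: 0.0004
```

```bash
python3 -m inch '[[[-5,0,0,0,0,0],[-40,0,0,0,0,0],[0,-60,0,0,0,0],[0,-60,0,0,0,0],[0,-60,0,0,0,0],[0,-40,0,0,0,0],[0,0,0,0,0,0]]]' 80 50
python3 - <<'E'
from h import *
s,M=tool(); print(s["tool_pos"],s["force"]);print(M.round(3))
for n in["scene","side"]:
    c=optics.read_camera(n);im=c["image"]; cv2.imwrite(f"pics/{n}5.png",im)
    for p in ([.593,.0474,.195],[.593,.0474,.209],[.5195,.0405,.07],[.5846,.1368,.104]): print(n,np.round(proj(c,p,False),1))
    u,v=map(int,proj(c,[.57,.05,.12],False))
    cv2.imwrite(f"pics/{n}5.png",cv2.resize(im[v-75:v+75,u-100:u+100],(800,600),interpolation=cv2.INTER_CUBIC)); print(u-100,v-75)
E
```

```text
t: 6.08
tool_pos: [0.4624, 0.0368, 0.2774]
orientation: [-1.57, -0.081, 0.067]
force: [-0.2, 0.8, -1.6]
opening: 0.0659
[0.46239255 0.03677013 0.27741549] [-0.17358224  0.83924303 -1.59095351]
[[ 0.996  0.009 -0.094]
 [ 0.094 -0.     0.996]
 [ 0.009 -1.    -0.001]]
scene [307.6 215.7]
scene [307.6 210.7]
scene [330.  264.1]
scene [288.8 258.1]
213 168
side [343.6 209.8]
side [343.8 205.4]
side [335.7 264.7]
side [309.6 231.9]
238 162
```

View pics/scene5.png

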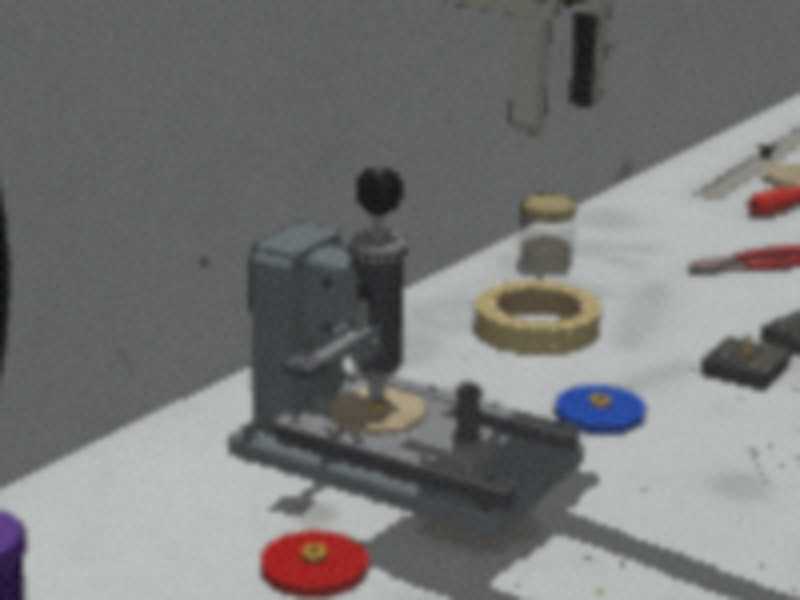

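View pics/side5.png

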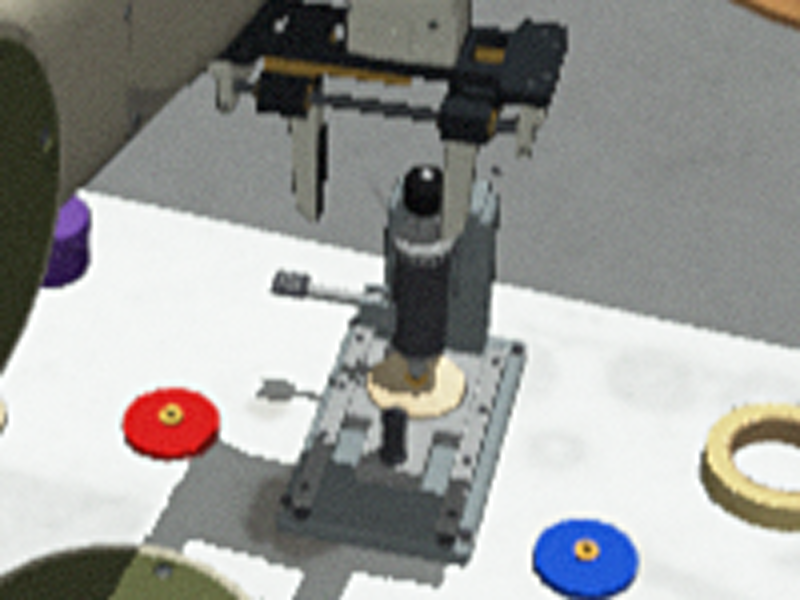

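Both cameras agree with the predicted knob position to within a pixel: scene (308,215.5) and side (344,209.5). The post top at (330,265) matches fully home. Next I'll move over the knob.

```bash
python3 -m inch '[[[50,0,0,0,0,0],[50,0,0,0,0,0],[31,0,-1,0,0,0],[0,0,0,0,0,0],[0,0,0,0,0,0]]]'; python3 p.py
```

```text
t: 6.8
tool_pos: [0.5893, 0.0481, 0.2709]
orientation: [-1.569, -0.072, 0.076]
force: [-0.2, -0.6, 0.2]
opening: 0.0798
6.8 [0.5893 0.0481 0.2709] [-0.19 -0.59  0.2 ] 0.0798
[[ 0.996 -0.003 -0.094]
 [ 0.094  0.     0.996]
 [-0.003 -1.     0.   ]]
```

```bash
python3 -m inch '[[[4,0,-1,0,0,0],[0,50,0,0,0,0],[0,31,0,0,0,0],[0,0,0,0,0,0],[0,0,0,0,0,0]]]'; python3 - <<'E'
from h import *
for n in["scene","side"]:
    c=optics.read_camera(n);im=c["image"]
    u,v=map(int,proj(c,[.58,.05,.19],False))
    cv2.imwrite(f"pics/{n}6.png",cv2.resize(im[v-45:v+45,u-60:u+60],(800,600),interpolation=cv2.INTER_CUBIC))
E
python3 p.py
```

```text
t: 7.42
tool_pos: [0.5951, 0.0474, 0.1936]
orientation: [-1.57, -0.076, 0.072]
force: [0.5, 0.4, 0.6]
opening: 0.0803
7.525 [0.5957 0.0475 0.1943] [-0.03 -0.07  0.06] 0.0801
[[ 0.996  0.004 -0.094]
 [ 0.094 -0.     0.996]
 [ 0.004 -1.    -0.   ]]
```

View pics/scene6.png

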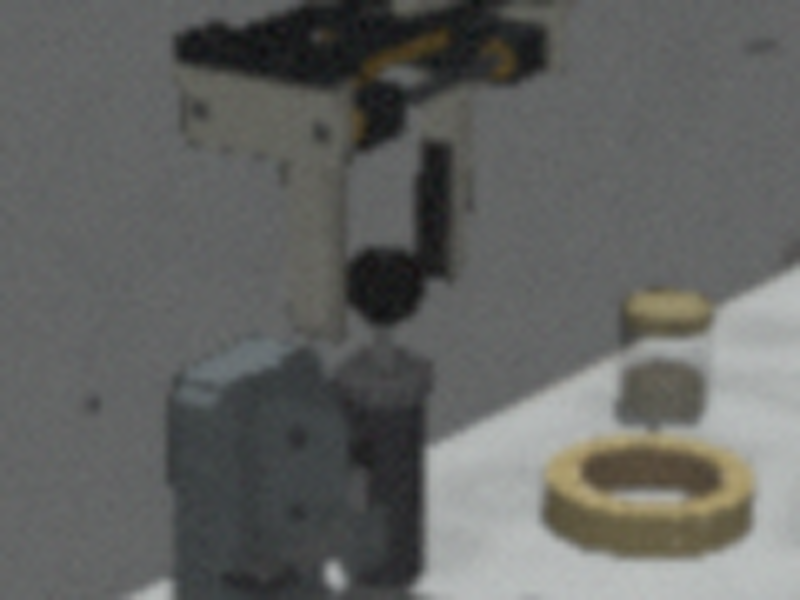

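View pics/side6.png

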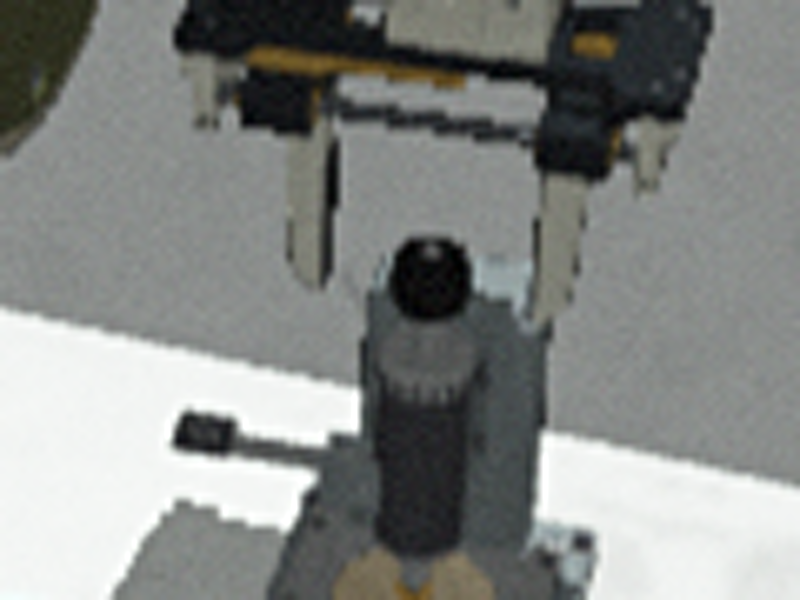

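The jaws straddle the knob and it sits centred between them. I'll trim the pose and close.

```bash
python3 -m inch '[[[-2,5,0,0,0,0],[0,0,0,0,0,0],[0,0,0,0,0,0]]]'; python3 -m inch '[[[0,0,0,0,0,0],[0,0,0,0,0,0],[0,0,0,0,0,0],[0,0,0,0,0,0],[0,0,0,0,0,0],[0,0,0,0,0,0]]]' 20 50; python3 -m inch '[[[0,0,0,0,0,0],[0,0,0,0,0,0]]]'
```

```text
t: 7.9
tool_pos: [0.5924, 0.0473, 0.1867]
orientation: [-1.569, -0.074, 0.074]
force: [-0.3, 0.1, 0.2]
opening: 0.08
t: 8.65
tool_pos: [0.5925, 0.0469, 0.1866]
orientation: [-1.57, -0.074, 0.074]
force: [-1.1, -2.6, 1.2]
opening: 0.0312
t: 8.9
tool_pos: [0.5924, 0.047, 0.1866]
orientation: [-1.57, -0.074, 0.074]
force: [-0.2, -3.7, -0.1]
opening: 0.031
```

```bash
python3 -m inch '[[[0,-3,-0.4,0,0,0],[0,-4,0,0,0,0],[0,-4,0,0,0,0],[0,0,0,0,0,0]]]'; python3 -m inch '[[[0,-3,0,0,0,0],[0,-3,0,0,0,0],[0,-3,0,0,0,0],[0,0,0,0,0,0]]]'
```

```text
t: 9.4
tool_pos: [0.5924, 0.0469, 0.1978]
orientation: [-1.569, -0.074, 0.074]
force: [2.0, -2.3, -4.5]
opening: 0.0315
t: 9.9
tool_pos: [0.5924, 0.0469, 0.2068]
orientation: [-1.569, -0.074, 0.074]
force: [3.0, -1.0, -5.7]
opening: 0.0311
```

```bash
for i in 1; do python3 -m inch '[[[0,-1,0,0,0,0],[0,-1,0,0,0,0],[0,0,0,0,0,0]]]'; python3 -m inch '[[[0,-1,0,0,0,0],[0,-1,0,0,0,0],[0,0,0,0,0,0]]]'; done; python3 p.py|head -1
```

```text
t: 10.28
tool_pos: [0.5924, 0.047, 0.2085]
orientation: [-1.569, -0.074, 0.074]
force: [3.5, -0.4, -7.7]
opening: 0.0311
t: 10.65
tool_pos: [0.5924, 0.0469, 0.2107]
orientation: [-1.569, -0.074, 0.074]
force: [3.5, -0.1, -7.9]
opening: 0.0312
10.65 [0.5924 0.0469 0.2107] [ 3.45 -0.1  -7.95] 0.0312
```

```bash
python3 -m inch '[[[0,-1,0,0,0,0],[0,-0.5,0,0,0,0],[0,0,0,0,0,0]]]'
```

```text
t: 11.02
tool_pos: [0.5924, 0.047, 0.2121]
orientation: [-1.569, -0.074, 0.074]
force: [4.5, -0.7, -10.5]
opening: 0.0312
```

```bash
python3 -m inch '[[[0,-1,0,0,0,0],[0,-0.5,0,0,0,0],[0,0,0,0,0,0]]]'
```

```text
t: 11.4
tool_pos: [0.5924, 0.047, 0.2137]
orientation: [-1.569, -0.074, 0.074]
force: [3.2, 0.2, -9.8]
opening: 0.0314
```

```bash
python3 -m inch '[[[0.3,-1,0,0,0,0],[0,-0.5,0,0,0,0],[0,0,0,0,0,0]]]'
```

```text
t: 11.78
tool_pos: [0.5924, 0.0469, 0.2146]
orientation: [-1.57, -0.073, 0.075]
force: [2.7, -0.6, -14.1]
opening: 0.0312
```

```bash
python3 -m inch '[[[0.2,-1,0,0,0,0],[0,-0.5,0,0,0,0],[0,0,0,0,0,0]]]'
```

```text
t: 12.15
tool_pos: [0.5924, 0.0469, 0.2158]
orientation: [-1.569, -0.073, 0.075]
force: [2.4, -1.2, -18.6]
opening: 0.0313
```

```bash
python3 -m inch '[[[0,-1,0,0,0,0],[0,-0.5,0,0,0,0],[0,0,0,0,0,0]]]'
```

```text
t: 12.52
tool_pos: [0.5924, 0.0469, 0.2172]
orientation: [-1.569, -0.073, 0.075]
force: [1.9, -1.2, -25.3]
opening: 0.0313
```

That is the buffer. The last reading was 25.3 N, at the edge, so I'm easing down now.

```bash
python3 -m inch '[[[0,2,0,0,0,0],[0,1.5,0,0,0,0],[0,0,0,0,0,0]]]'
```

```text
t: 12.9
tool_pos: [0.5925, 0.0469, 0.215]
orientation: [-1.57, -0.073, 0.075]
force: [-4.6, -1.3, -15.9]
opening: 0.0311
```

```bash
python3 -m inch '[[[0,1.5,0,0,0,0],[0,1,0,0,0,0],[0,0,0,0,0,0]]]'
```

```text
t: 13.28
tool_pos: [0.5926, 0.0469, 0.2134]
orientation: [-1.57, -0.074, 0.074]
force: [-7.8, -1.7, -11.0]
opening: 0.0313
```

```bash
python3 -m inch '[[[-0.3,1,0,0,0,0],[0,0.5,0,0,0,0],[0,0,0,0,0,0]]]'
```

```text
t: 13.65
tool_pos: [0.5926, 0.0469, 0.2123]
orientation: [-1.57, -0.075, 0.073]
force: [-6.8, -1.9, -9.6]
opening: 0.0311
```

```bash
python3 -m inch '[[[-0.2,1,0,0,0,0],[0,0.5,0,0,0,0],[0,0,0,0,0,0]]]'
```

```text
t: 14.02
tool_pos: [0.5926, 0.047, 0.2109]
orientation: [-1.57, -0.075, 0.073]
force: [-6.4, -1.0, -10.0]
opening: 0.0313
```

```bash
python3 -m inch '[[[-0.3,0.7,0,0,0,0],[0,0.5,0,0,0,0],[0,0,0,0,0,0]]]'
```

```text
t: 14.4
tool_pos: [0.5926, 0.0469, 0.2107]
orientation: [-1.57, -0.076, 0.072]
force: [-8.2, -1.9, -5.0]
opening: 0.0314
```

```bash
python3 -m inch '[[[-0.3,0.7,0,0,0,0],[0,0.5,0,0,0,0],[0,0,0,0,0,0]]]'
```

```text
t: 14.78
tool_pos: [0.5926, 0.0469, 0.2105]
orientation: [-1.57, -0.077, 0.071]
force: [-9.0, -0.9, 0.7]
opening: 0.0315
```

The height stopped falling at 0.2105 and the pull is gone, so the sear has caught. I'll release.

```bash
python3 -m inch '[[[0,0,0,0,0,0],[0,0,0,0,0,0],[0,0,0,0,0,0],[0,0,0,0,0,0],[0,0,0,0,0,0]]]' 75; python3 -m inch '[[[0,-50,0,0,0,0],[0,-50,0,0,0,0],[0,-10,0,0,0,0],[0,0,0,0,0,0]]]'; python3 - <<'E'
from h import *
for n in["scene","side"]:
    c=optics.read_camera(n);im=c["image"]
    for z in (.195,.219): print(n,proj(c,[.593,.0474,z],False))
    u,v=map(int,proj(c,[.57,.05,.15],False)); print(u-80,v-60)
    cv2.imwrite(f"pics/{n}7.png",cv2.resize(im[v-60:v+60,u-80:u+80],(800,600),interpolation=cv2.INTER_CUBIC))
E
python3 p.py
```

```text
t: 15.4
tool_pos: [0.592, 0.0469, 0.2068]
orientation: [-1.569, -0.074, 0.074]
force: [0.4, 0.3, -0.8]
opening: 0.0734
t: 15.9
tool_pos: [0.5922, 0.0469, 0.3172]
orientation: [-1.57, -0.075, 0.073]
force: [0.5, 0.1, -0.1]
opening: 0.0753
scene (np.float64(307.5852909397149), np.float64(215.66664877285012))
scene (np.float64(307.69083594500364), np.float64(207.17215098842087))
233 173
side (np.float64(343.553253192184), np.float64(209.79120351326625))
side (np.float64(343.9572374033936), np.float64(202.15627017845128))
259 168
16.0 [0.5912 0.0468 0.3146] [-0.37  0.68 -0.6 ] 0.075
[[ 0.996 -0.003 -0.094]
 [ 0.094  0.     0.996]
 [-0.003 -1.     0.   ]]
```

View pics/scene7.png

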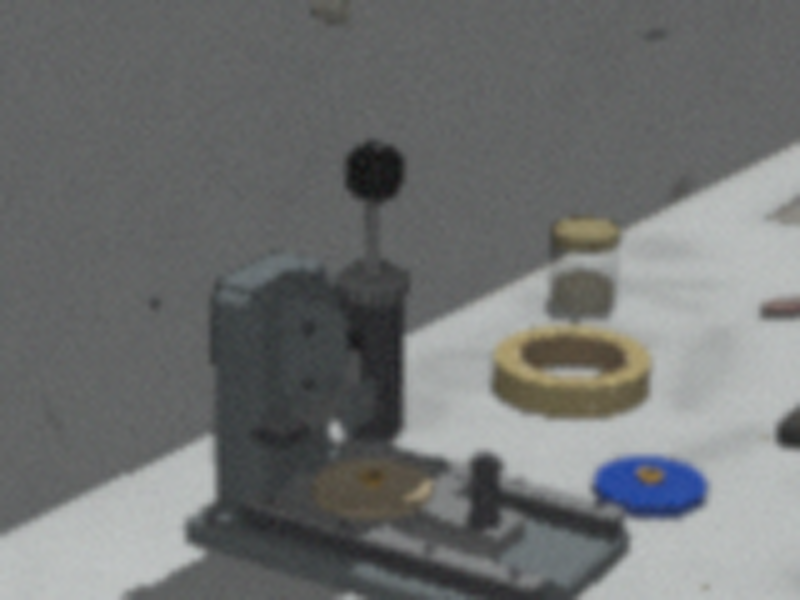

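View pics/side7.png

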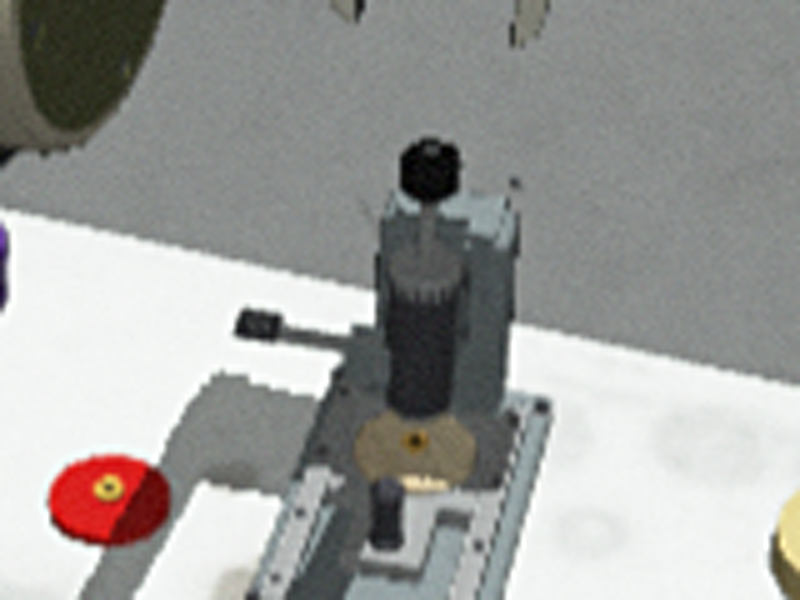

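The pictures show the knob hanging cocked: scene (307.8,207.2), which is about 24 mm of draw. The trip pad is up and in the clear. I'll move over the pad and turn back.

```bash
python3 -m inch '[[[1,0,45,0,0,0],[0,0,45,0,0,0],[0,0,0,0,0.185,0],[0,0,0,0,0.185,0],[0,0,0,0,0.185,0],[0,0,0,0,0.185,0],[0,0,0,0,0.185,0],[0,0,0,0,0.185,0]]]' 0 20
python3 -m inch '[[[0,0,0,0,0.185,0],[0,0,0,0,0.185,0],[0,0,0,0,0.095,0],[0,0,0,0,0,0],[0,0,0,0,0,0]]]'
python3 p.py
```

```text
t: 17.0
tool_pos: [0.5835, 0.1364, 0.314]
orientation: [-1.423, 0.799, -0.794]
force: [0.6, 0.1, -0.6]
opening: 0.0015
t: 17.62
tool_pos: [0.584, 0.1365, 0.3154]
orientation: [-1.253, 1.142, -1.14]
force: [0.4, 0.1, 0.2]
opening: 0.0006
17.625 [0.584  0.1365 0.3154] [0.39 0.14 0.24] 0.0006
[[ 0.092 -0.002  0.996]
 [-0.996 -0.     0.092]
 [ 0.    -1.    -0.002]]
```

```bash
python3 -m inch '[[[0,60,0,0,0,0],[0,60,0,0,0,0],[0,40,0,0,0,0],[0,25,0,0,0,0],[0,0,0,0,0,0],[0,0,0,0,0,0]]]'
python3 - <<'E'
from h import *
for n in["scene","side"]:
    c=optics.read_camera(n);im=c["image"]
    u,v=map(int,proj(c,[.585,.12,.15],False)); print(u-60,v-45)
    cv2.imwrite(f"pics/{n}8.png",cv2.resize(im[v-45:v+45,u-60:u+60],(800,600),interpolation=cv2.INTER_CUBIC))
E
python3 p.py
```

```text
t: 18.38
tool_pos: [0.5851, 0.1367, 0.133]
orientation: [-1.25, 1.141, -1.143]
force: [-0.3, 0.1, -0.3]
opening: 0.0004
232 194
255 174
18.475 [0.5857 0.1367 0.1338] [ 0.58 -0.78  0.24] 0.0004
[[ 0.09   0.003  0.996]
 [-0.996  0.     0.09 ]
 [-0.    -1.     0.003]]
```

View pics/scene8.png

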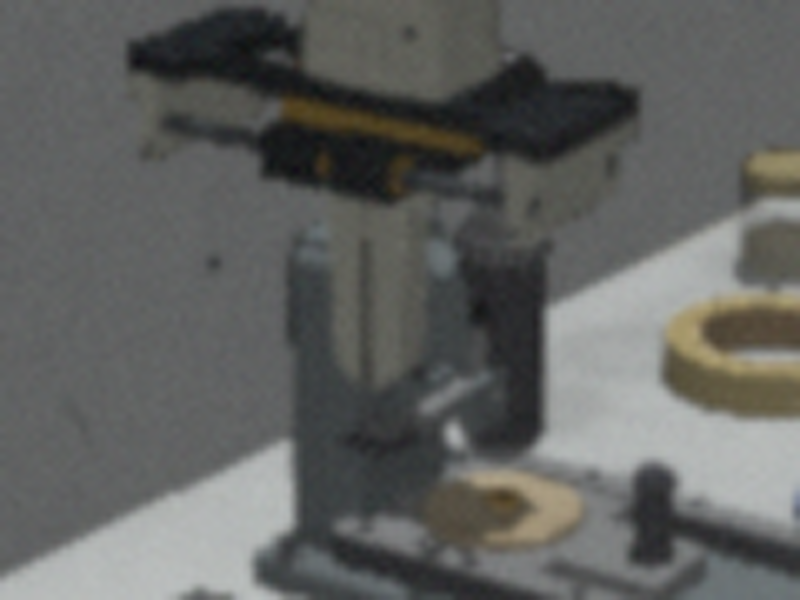

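View pics/side8.png

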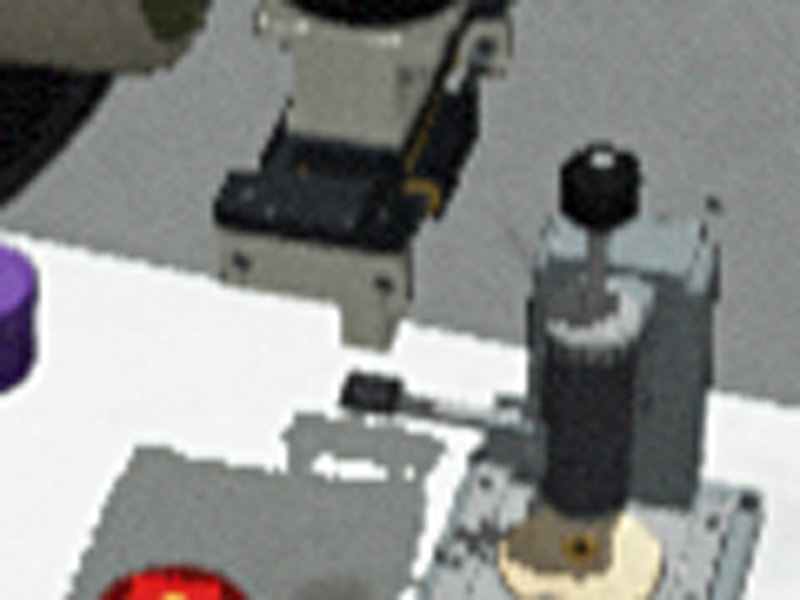

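The side view shows the fingertips directly over the pad at about (372,390) in the crop. The gripper body is clear of the cocked knob. I'll press now.

```bash
python3 -m inch '[[[0,12,0,0,0,0],[0,7,0,0,0,0],[0,3,0,0,0,0],[0,3,0,0,0,0],[0,2,0,0,0,0],[0,0,0,0,0,0]]]'
```

```text
t: 19.23
tool_pos: [0.5844, 0.1367, 0.1049]
orientation: [-1.25, 1.143, -1.142]
force: [-2.5, 1.4, 5.0]
opening: 0.0008
```

```bash
python3 -m inch '[[[0,2,0,0,0,0],[0,2,0,0,0,0],[0,0,0,0,0,0]]]'
```

```text
t: 19.6
tool_pos: [0.5846, 0.1365, 0.1005]
orientation: [-1.25, 1.142, -1.143]
force: [0.2, 2.4, 0.3]
opening: 0.0005
```

```bash
python3 -m inch '[[[0,1,0,0,0,0],[0,1,0,0,0,0],[0,0,0,0,0,0]]]'; python3 -m inch '[[[0,-10,0,0,0,0],[0,-25,0,0,0,0],[0,-60,0,0,0,0],[0,-60,0,0,0,0],[0,0,0,0,0,0],[0,0,0,0,0,0]]]'
python3 - <<'E'
from h import *
for n in["scene","side","wrist"]:
    c=optics.read_camera(n);im=c["image"]
    cv2.imwrite(f"pics/{n}9f.png",im)
    u,v=map(int,proj(c,[.575,.08,.12],n=="wrist"))
    if n!="wrist": print(n,u-80,v-60);cv2.imwrite(f"pics/{n}9.png",cv2.resize(im[v-60:v+60,u-80:u+80],(800,600),interpolation=cv2.INTER_CUBIC))
E
python3 p.py
```

```text
t: 19.98
tool_pos: [0.5845, 0.1364, 0.0986]
orientation: [-1.25, 1.142, -1.143]
force: [0.5, 1.0, 0.9]
opening: 0.0005
t: 20.72
tool_pos: [0.5845, 0.1364, 0.2542]
orientation: [-1.25, 1.142, -1.143]
force: [-0.2, 0.4, 0.2]
opening: 0.0006
scene 225 186
side 248 173
20.875 [0.5834 0.1363 0.2517] [0.62 0.26 0.63] 0.0005
[[ 0.09  -0.003  0.996]
 [-0.996 -0.001  0.09 ]
 [ 0.    -1.    -0.003]]
```

View pics/scene9.png

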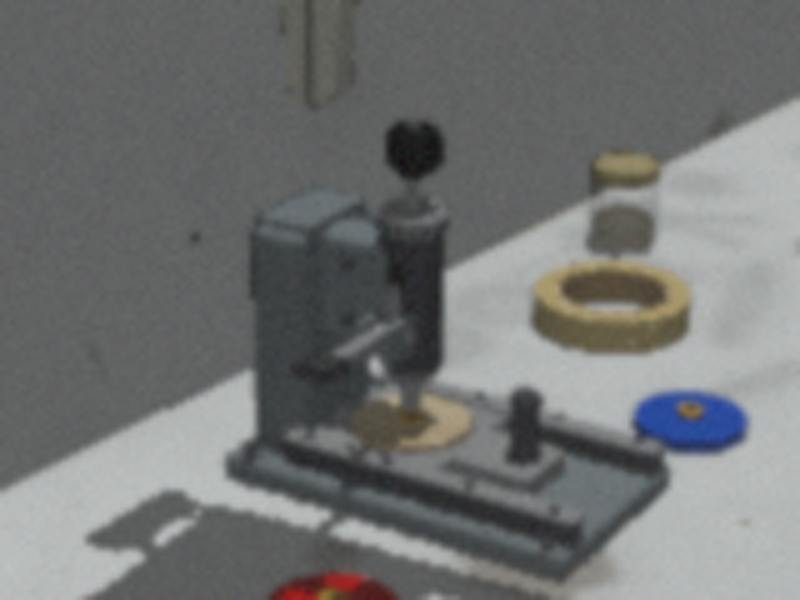

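View pics/side9.png

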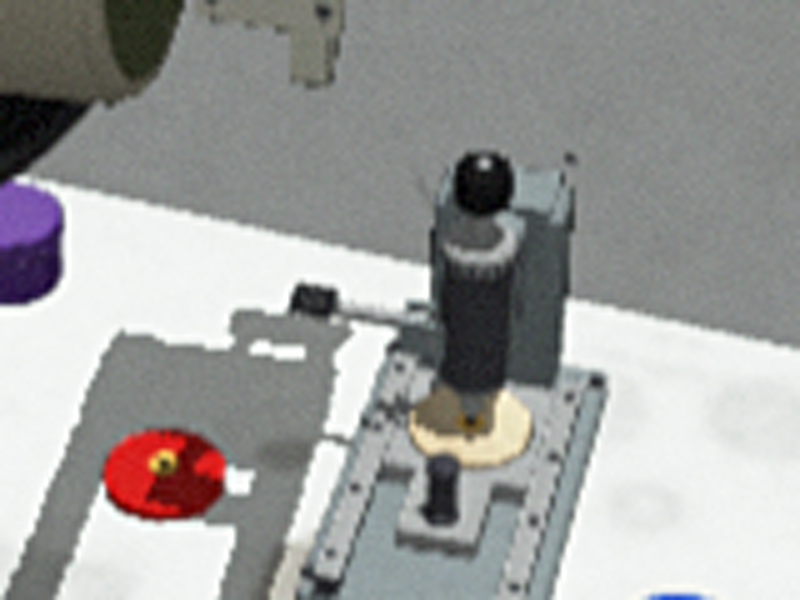

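View pics/side9f.png

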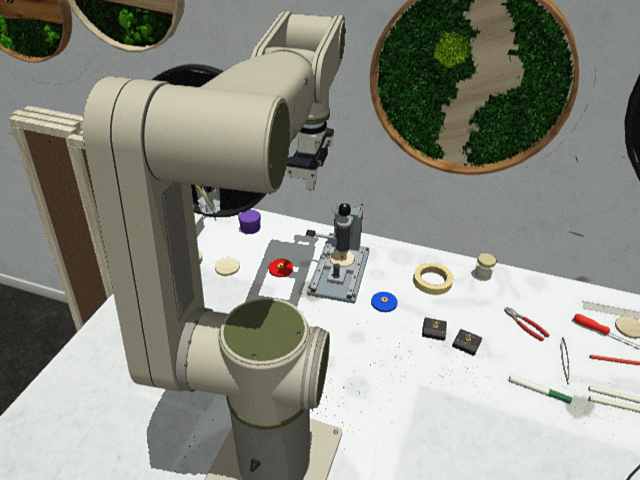

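The scene view shows the knob back at rest at (307.8,215.6), the post still home at (330,264.6) and the pad up. One more check is whether the bushing is seated, comparing its brass pixels before and after firing.

```bash
python3 - <<'E'
from h import *
a={}
for n,off in (("scene",(213,168)),("side",(238,162))):
    b=cv2.resize(cv2.imread(f"pics/{n}5.png"),(200,150),interpolation=cv2.INTER_AREA)
    d=cv2.imread(f"pics/{n}9f.png")
    c=optics.read_camera(n); P=proj(c,[.593,.0474,.036],False); u,v=map(int,P);print(n,P, [np.round(proj(c,[.593,.0474,z],False)[1],1) for z in (.034,.0355,.039,.042)])
    A=b[v-off[1]-14:v-off[1]+14,u-off[0]-18:u-off[0]+18]; B=d[v-14:v+14,u-18:u+18]
    a[n]=np.hstack([cv2.resize(x,(396,308),interpolation=cv2.INTER_NEAREST) for x in(A,B)])
cv2.imwrite("pics/cmp.png",np.vstack([a["scene"],a["side"]])[:600])
E
```

```text
scene (np.float64(306.9247124246239), np.float64(268.8314832198521)) [np.float64(269.5), np.float64(269.0), np.float64(267.9), np.float64(266.9)]
side (np.float64(341.084763356043), np.float64(256.44341123240616)) [np.float64(257.0), np.float64(256.6), np.float64(255.6), np.float64(254.8)]
```

View pics/cmp.png

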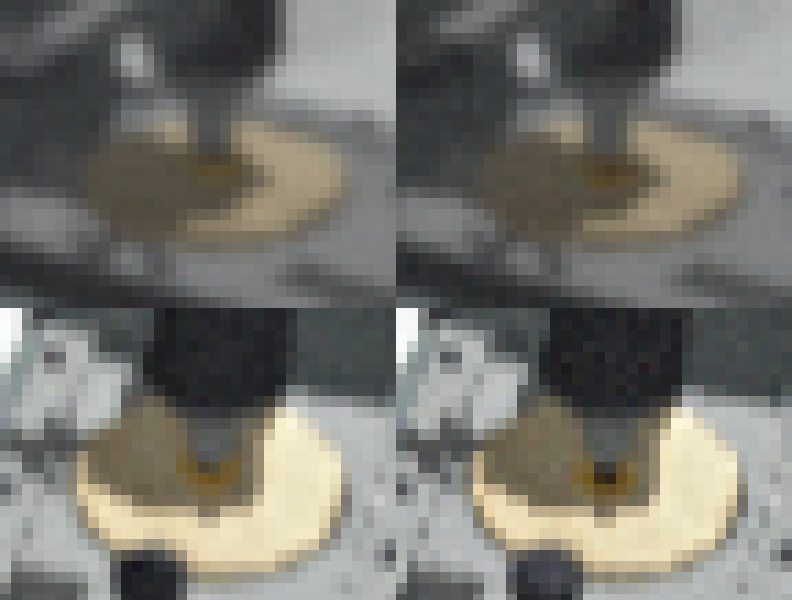

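In the after picture the brass sits about a pixel lower and its bore now shows under the striker tip. That is consistent with 3.5 mm of driving, so I'm handing in.

```bash
python3 - <<'E'
from plant import robot
print(robot.close_job())
E
```

```text
the job is handed in; nothing more can be done
None
```

The press was cocked and fired once, and the job is handed in, finished at about 21 s of the 67 s allowed. The bushing looks driven, but I could not measure its full 3.5 mm.

**What I did**
- **Nest slide:** I pushed it until it met its stop at the expected place. The push peaked at about 16 N.
- **Striker:** I drew it up into the buffer and eased it down until the pull vanished, at about 24 mm of draw. I then released the knob, and the pictures showed it hanging cocked.
- **Trip lever:** I pressed the pad about 12 mm, and the lever force dropped from 5 N to about zero. I pressed 2 mm further, then lifted off.

**Last checks**
- The knob is back at its rest height, the slide is home and the lever is up.
- Nothing around the press looked moved in the final pictures, judged by eye. I did not measure the bystanders.
- The arm is clear of everything.

**Doubts**
- **Pull on the buffer:** one reading touched 25.3 N, at the 25 N limit, with about 1 N of noise. I had queued one step too many and eased off at once.
- **Bushing:** that it is seated rests on a shift of about one pixel, plus its bore now showing under the striker tip.

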